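Close the balance's draft shield and tare it touch-free

ROBOT

A 6-joint arm with a two-finger parallel gripper is mounted at the origin on the work surface; the furniture and walls round the work are solid. World frame = base frame: x ahead of the robot, y to its left, z up, the work surface at z = 0. Lengths are in m, angles in rad, forces in N, time in s.
With the tool pointing down it reaches from about 0.35 to 0.8 m from the base axis. Payload 7.3 kg.
Tool frame: the origin (TCP) lies between the finger pads; the fingertips stand 25 mm ahead of it and the grasp point (between the pads) lies 6 mm ahead of it (r.tip_extent is the distance from the TCP to the fingertips, in m); z points along the fingers, y is the line along which they close (so a half turn about z gives the same grasp; the last joint's range is limited). The gripper opens to 85 mm and grips with 20 to 120 N. Pads are 22 mm wide; open, the fingers measure 114 mm over their backs; the gripper's body (76 mm by 85 mm) begins 54 mm behind the grasp point. The pads swing forward as they close: fully open they stand 13 mm farther back than shut.
Start: joints at [-1.26, 0.342, 1.524, -0, 1.275, -0.146], TCP at [0.232, -0.471, 0.256] pointing down, gripper open.
Joint ranges: [-2.53, 2.53], [-0.77, 2.02], [0.04, 2.7], [-1, 4.14], [0.28, 2.66], [-3.11, 3.11]. Speed limits (rad/s): [2.57, 2.57, 3.14, 3.14, 3.14, 3.14].

INTERFACE

Orientations are given as a unit quaternion [x, y, z, w].
In Python, from workcell import r, command_gripper, optics gives the robot as it stands. The module is installed in compiled form; this text tells all that it offers. Calls block until the motion is done:
- r.reach(position, orientation): joint-space move of the TCP to a pose.
- r.move_straight(position, orientation=None, speed=0.15, max_force=None): straight line of the TCP; orientation=None keeps the orientation; speed is the mean speed in m/s. With max_force (N) it stops when the force on the tool has changed by that much, and returns True; else False.
- r.movej(angles): joint-space move.
- command_gripper(opening, force=None): finger opening in m; force is the grip in N (None keeps the last); returns when the fingers have stopped.
- r.hold(seconds).
- r.solve_ik(position, orientation): joint angles nearest the present ones, or None.
- r.read_state(): the state.
- optics.get_image(name): name is "side" or "top"; returns (picture, depth): 480x640x3 uint8, red, green, blue; 480x640 float32, m along the optical axis (not along the pixel's ray), 0 where there is no reading.
- optics.camera_model(name): a dict with "K" (3x3 intrinsics, pixels), "R" (3x3) and "t" (3): a world point X has camera coordinates R X + t. Camera axes: x right, y down, z forward; pixel columns grow to the right and rows downward; lengths in m; the calibration is good to about 2 mm. A picture is of the moment at which its call begins. camera_model takes no time and is no camera call.
A pose or a line that the arm cannot do raises r.PlanningError and nothing moves.
- r.finish_job(): hands the job in; it is judged then, once.
The state is a dict: "time_s": time; "joint_positions": joint angles; "dq": joint speeds; "tau": joint torques, N m; "eef_pos": TCP position; "eef_rot": TCP orientation; "contact_force": force on the tool from outside, world axes, zero at the start; "torque": the same for the moment, N m; "grip_width": finger opening in m; "grip_force": force on a finger pad.
Only numpy, scipy, OpenCV 4.12 (cv2) and the standard library are available. Lean on these libraries where they do the work, as an engineer would, in place of code of your own. Each camera call takes 0.05 s, during which the arm holds its last target. There are 200 camera calls.

TASK

The empty weighing dish on the balance's pan is waiting to be tared: push the sliding glass lid of the draft shield fully shut with a fingertip against its handle bar, gently and without disturbing the dish. Then trigger the touch-free tare sensor, the small white box on the bench with the round window: point at it with the fingertips a couple of centimetres above the middle of the window and stay there for two full seconds without touching it. Pinch and lift nothing, do not touch the other sensor (long slot window) or bring the fingertips close above it, because that prints, and leave the vial, the weight and the pot where they stand.

Things in the scene. Friction and masses are not known exactly. Their poses are not given: they have to be found in the camera images.
- balance: Precision balance, white housing 200 mm deep (x) by 170 mm wide (y), fixed to the bench. Origin: on the bench under the middle of the housing; its x axis points from the console with display at the front (-x side) to the back, z up. On the housing's rear part stands a low glass draft shield, 140 mm deep by 160 mm wide, from x = -41 to 101 mm; top of its rails 110 mm above the bench. It is open at the top wherever the lid does not cover it.
- lid (a joint): Opening of the draft shield's sliding glass lid in m: 0 is fully shut, at most 0.09 open. It slides along the balance's x axis; it opens to the back (+x) and is shut by pushing the handle bar towards the front (-x). It slides with about 1.2 N of friction, stays where it is left and has a rigid stop at 0.
- lid_handle (a point): Middle of the top edge of the lid's grey handle bar, 131 mm above the bench. The bar stands upright across the lid near its front edge: 10 mm thick (x), 64 mm long (y), 24 mm tall above the glass pane, which lies 24 mm below this point and reaches from 19 mm in front of the bar's middle (-x) to 119 mm behind it (+x). Axes as the balance's.
- tare_sensor: The tare sensor that carries the round window: white box 76 mm (x) by 60 mm (y) by 40 mm on a rubber base, fixed to the bench; origin at the centre of its underside, z up.
- tare_window (a point): Centre of the round black window (29 mm across, thin bright rim 33 mm) on the flat top of the tare sensor, 40 mm above the bench. The sensor is a white box 76 x 60 x 40 mm on a rubber base, fixed to the bench, z up. It responds to fingertips that stay between 5 and 40 mm above the window and within 20 mm of its centre.
- print_sensor: The print sensor that carries the slot window: white box of the same size, fixed to the bench; origin at the centre of its underside, z up.
- print_window (a point): Centre of the long black slot window (39 x 10 mm) on top of the print sensor, a white box of the same size (76 x 60 x 40 mm), fixed to the bench. Fingertips less than 40 mm above it and within 30 mm of its centre trigger it, which must not happen.
- dish: Empty clear shallow round dish (weighing dish), 71 mm across and 15 mm tall, loose on the balance's round steel pan (84 mm) inside the draft shield; origin at the centre of its underside, 62 mm above the bench. Its rim is 26 mm below the lid's pane.
- sample_vial: White-capped sample vial, 27 mm across, 58 mm tall, loose to the left of the balance; origin at the centre of its underside. A bystander.
- weight: Brass-coloured 100 g calibration weight with a knob, 23 mm across, 48 mm tall, loose to the left of the balance near the bench's far edge; origin at the centre of its underside. A bystander.
- pot: White sample pot with white screw lid, 47 mm across, 66 mm tall, loose to the left of the balance; origin at the centre of its underside. A bystander.

How it is judged:
By the outcome, as a careful person would: the job done as asked, in the order asked, and still so for the second after the job is handed in, with the robot touching nothing.
It also fails if it takes over 43 s, if anything falls off the work surface, if the arm or the gripper's body presses on something with over 40 N, if the wrist force passes 120 N, or if a joint passes its speed limit or range.

## Working session

There is one attempt and no reset: what is moved stays moved. The work goes in short steps, each a Python script; the robot and the scene stay as the last script left them, time stands still between calls to the robot, and variables do not carry over. Pictures are saved under pics/ and viewed, at most 10 in all, crops included, and the job is handed in when it is done.

```bash
mkdir -p pics; python3 - <<'E'
from workcell import r, optics
import cv2,numpy as np
for n in("top","side"):
    p,d=optics.get_image(n); cv2.imwrite(f"pics/{n}0.png",p[:,:,::-1]); np.save(f"{n}.npy",d); np.save(f"{n}p.npy",p)
    c=optics.camera_model(n); print(n,c["K"].round(1).tolist(),(-c["R"].T@c["t"]).round(3),c["R"].round(2).tolist())
s=r.read_state();print(s["time_s"],s["eef_rot"],r.tip_extent)
E
```

```text
top [[550.0, 0.0, 324.2], [0.0, 550.0, 243.9], [0.0, 0.0, 1.0]] [ 0.343 -0.156  1.041] [[-0.02, -1.0, -0.0], [-0.99, 0.03, -0.12], [0.12, 0.0, -0.99]]
side [[436.5, 0.0, 320.0], [0.0, 436.5, 243.3], [0.0, 0.0, 1.0]] [0.38  0.61  0.466] [[-0.99, -0.11, 0.02], [-0.06, 0.42, -0.91], [0.09, -0.9, -0.42]]
0.1 [ 9.74029097e-01  2.26421841e-01 -5.91761879e-05 -6.81903298e-04] 0.025
```

View pics/top0.png

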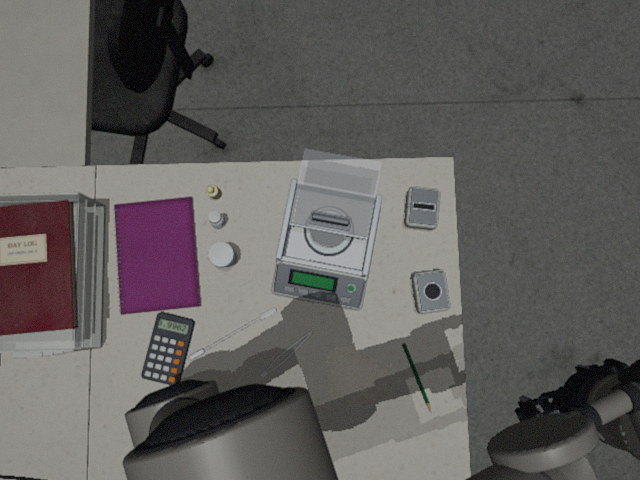

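View pics/side0.png

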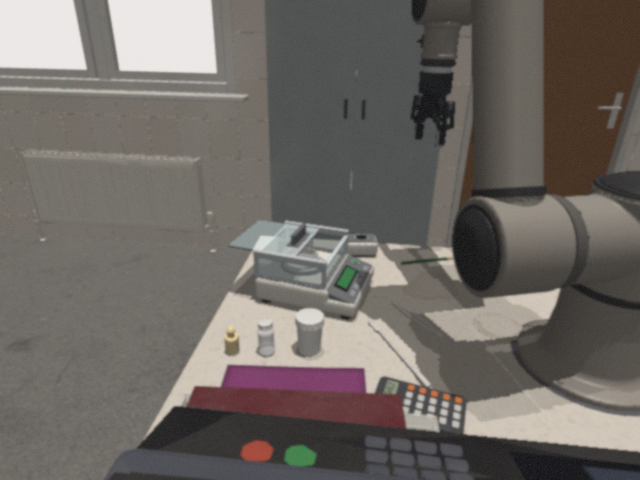

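The top view shows the handle bar near (330,218), the round tare window near (432,291) and the slot near (424,206). The dish and pan are around (327,232), and the lid is open to the back.

```bash
cat > h.py <<'E'
import numpy as np
from workcell import optics
def ray(n,uv,z):
    c=optics.camera_model(n);R,t=c["R"],c["t"];o=-R.T@t
    d=R.T@np.linalg.inv(c["K"])@np.array([uv[0],uv[1],1.]);return o+d*(z-o[2])/d[2]
def proj(n,X):
    c=optics.camera_model(n);p=c["K"]@(c["R"]@np.array(X)+c["t"]);return p[:2]/p[2]
E
python3 - <<'E'
from h import *
import cv2
p=np.load("topp.npy");g=cv2.cvtColor(p,cv2.COLOR_RGB2GRAY)
cv2.imwrite("pics/crop.png",cv2.resize(p[145:315,265:460,::-1],None,fx=3.5,fy=3.5,interpolation=cv2.INTER_CUBIC))
ps=np.load("sidep.npy");cv2.imwrite("pics/crops.png",cv2.resize(ps[205:325,225:385,::-1],None,fx=5,fy=5,interpolation=cv2.INTER_CUBIC))
def blobs(m,z,box,amin=20):
    x0,y0,x1,y1=box
    k,l,s,c=cv2.connectedComponentsWithStats(m[y0:y1,x0:x1].astype(np.uint8))
    for i in range(1,k):
        if s[i,4]>=amin:
            pts=np.argwhere(l==i)[:,::-1].astype(np.float32)
            (cx,cy),wh,a=cv2.minAreaRect(pts); bx=cv2.boxPoints(((cx+x0,cy+y0),wh,a))
            w=[ray("top",q,z)[:2] for q in bx]
            print(s[i,4],(c[i]+[x0,y0]).round(1),ray("top",c[i]+[x0,y0],z).round(4),"box",np.round(w,4).tolist())
print("windows");blobs(g<50,.04,(405,180,455,315))
print("handle");blobs(g<100,.131,(300,195,360,240))
print("green");hs=cv2.cvtColor(p,cv2.COLOR_RGB2HSV);blobs((hs[...,1]>120)&(abs(hs[...,0].astype(int)-60)<20),.05,(270,260,370,310))
d=np.load("top.npy");print(np.round(d[205:235:3,310:352:4],3)); print(g[205:235:2,308:354:3])
E
```

```text
windows
62 [423.  205.9] [ 0.535  -0.3392  0.04  ] box [[0.5342, -0.322], [0.5405, -0.3229], [0.5362, -0.3564], [0.5299, -0.3555]]
136 [432. 291.] [ 0.3779 -0.3481  0.04  ] box [[0.389, -0.3377], [0.3884, -0.3595], [0.3668, -0.3584], [0.3673, -0.3367]]
handle
222 [329.7 219.4] [ 0.4987 -0.1651  0.131 ] box [[0.4987, -0.1315], [0.5132, -0.1346], [0.4989, -0.1989], [0.4844, -0.1957]]
21 [304.9 233.3] [ 0.4762 -0.123   0.131 ] box [[0.4851, -0.1208], [0.4853, -0.1234], [0.4665, -0.1251], [0.4663, -0.1225]]
green
492 [312.5 280.4] [ 0.402  -0.1321  0.05  ] box [[0.3994, -0.093], [0.4207, -0.0973], [0.4048, -0.1713], [0.3837, -0.1667]]
21 [350.4 288. ] [ 0.3866 -0.1999  0.05  ] box [[0.3876, -0.1947], [0.392, -0.1993], [0.3855, -0.2054], [0.3812, -0.2008]]
[[0.952 0.954 0.949 0.951 0.948 0.949 0.952 0.952 0.952 0.953 0.951]
 [0.948 0.948 0.948 0.947 0.95  0.95  0.947 0.949 0.949 0.949 0.951]
 [0.951 0.945 0.949 0.951 0.949 0.948 0.95  0.95  0.951 0.948 0.947]
 [0.945 0.925 0.924 0.926 0.948 0.946 0.947 0.95  0.947 0.948 0.949]
 [0.944 0.923 0.923 0.923 0.925 0.924 0.923 0.924 0.945 0.945 
[... 658 characters left out ...]
 154 136 144 126 130 139 139]
 [138 102 110 100  90  80  83  88 109 105 128 111 146 121 141 136]
 [124 109 110 122 127 116 103  94  87  73  94 106 114 107 125 135]
 [125 101  34  52  72  98 114 125 126 115 101  93  81  88 106 140]
 [128 118 106  82  66  40  33  54  79 109 120 128 120 104 118 137]
 [128 107 122 116 121 115 103 101  43  35  40  62  96  98 118 135]
 [134 142 132 132 106 116 121 122 115 115 106  81  37  49 112 123]
 [168 154 153 135 151 143 132 117 111 123 118 123 123 118 118 124]
 [125 113 135 157 166 156 145 144 151 140 129  98 116 116 132 122]
 [145 121 115 107 104 131 136 171 159 152 135 152 141 127 133 121]
 [157 104 116 118 118 116 114 104 112 133 152 164 162 146 124 120]]
```

View pics/crop.png

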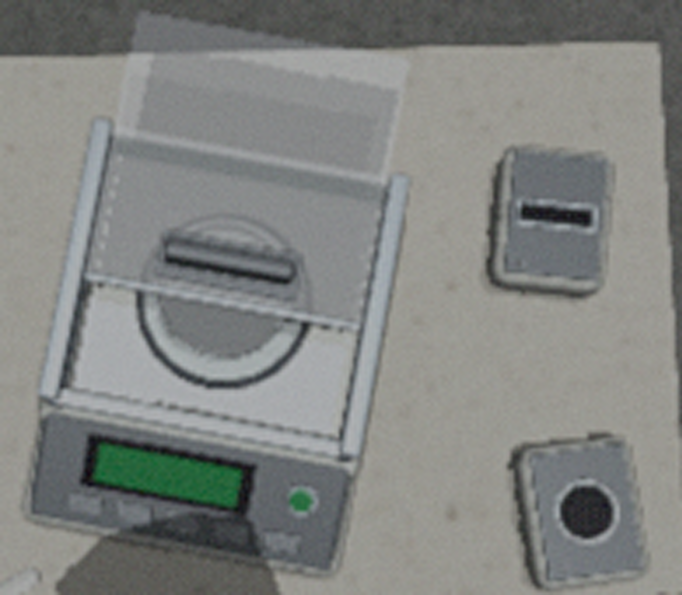

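View pics/crops.png

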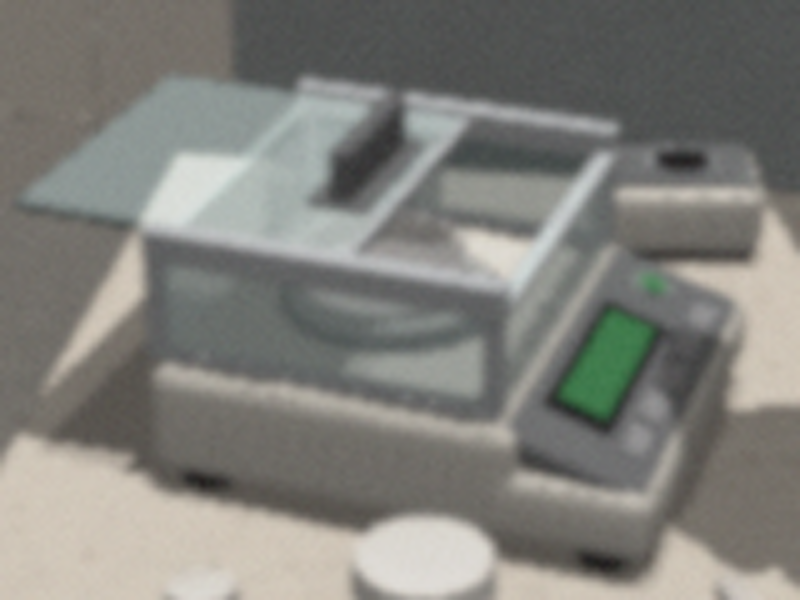

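The crops show the grey bar behind the pane's front edge, with about 55–60 mm of lid travel left. The bar and the display agree on a balance yaw of about -12.3°. Next I'll refine the bar's top from depth and move to a point above and behind it.

```bash
cat >> h.py <<'E'
YAW=np.deg2rad(-12.3);XB=np.array([np.cos(YAW),np.sin(YAW),0])
Q=[np.cos(YAW/2),np.sin(YAW/2),0,0]
E
python3 - <<'E'
from h import *
import cv2
from workcell import r,command_gripper
d=np.load("top.npy");c=optics.camera_model("top")
v,u=np.mgrid[200:240,300:360];z=d[200:240,300:360]
P=(np.linalg.inv(c["K"])@np.stack([u*z,v*z,z]).reshape(3,-1)-c["t"][:,None]);P=(c["R"].T@P).T
m=(P[:,2]>.122)&(P[:,2]<.145);h=P[m]
(cx,cy),wh,a=cv2.minAreaRect(h[:,:2].astype(np.float32));print("handle",(cx,cy),wh,a,h.mean(0),m.sum())
H=np.array([cx,cy,.131]);np.save("H.npy",H);print(proj("top",H),proj("side",H))
assert np.hypot(cx-.499,cy+.165)<.012
T=H+XB*.034
print(r.solve_ik([T[0],T[1],.22],Q))
command_gripper(0.0,20)
r.reach([T[0],T[1],.22],Q)
print(r.move_straight([T[0],T[1],.165],speed=.1,max_force=8))
s=r.read_state();print(s["time_s"],s["eef_pos"],s["contact_force"],s["grip_width"],r.tip_extent)
im=[optics.get_image(n)[0] for n in("top","side")]
A=cv2.resize(im[0][160:300,270:380],(471,600));B=cv2.resize(im[1][180:300,250:315+5],None,fx=4.6,fy=5)
B=cv2.copyMakeBorder(B,0,600-B.shape[0],0,0,cv2.BORDER_CONSTANT)
cv2.imwrite("pics/a.png",np.hstack([A,B])[:,:,::-1])
for n in("top","side"):print(n,proj(n,s["eef_pos"]-[0,0,.025]))
E
```

```text
handle (0.501100480556488, -0.1663093864917755) (0.0633675754070282, 0.010691998526453972) 77.8240737915039 [ 0.50063475 -0.16638862  0.12963063] 237
[330.37163456 217.92103773] [298.39933542 227.80698009]
[-4.50474267e-01  4.39272275e-01  1.47770332e+00 -4.44089210e-16
  1.22461706e+00  1.33499756e+00]
False
3.1333 [ 0.53456127 -0.17398223  0.16546366] [ 0.42201884 -0.26933708  0.67692856] -1.987804963217556e-05 0.025
top [334.48377536 197.05103543]
side [282.1413861  220.87273377]
```

View pics/a.png

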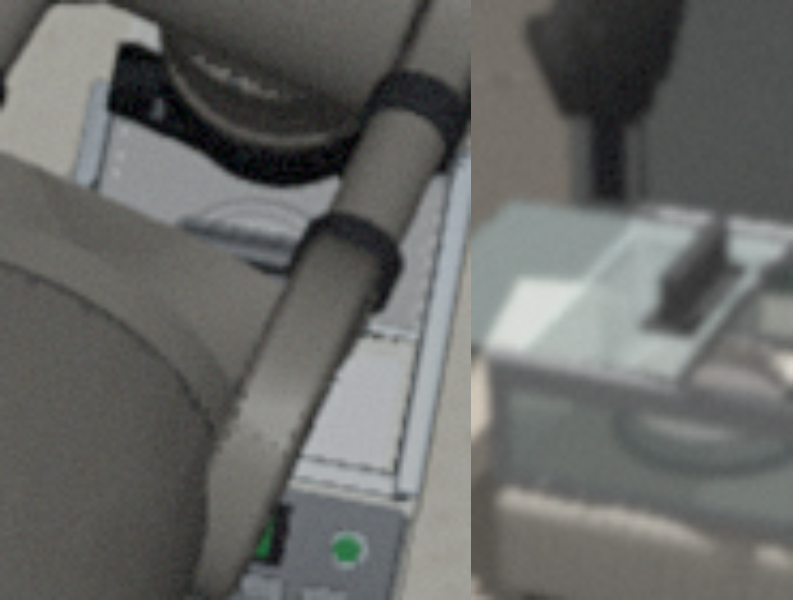

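In the side crop the tips sit at row ~220.6 against a predicted 220.9, so the tip extent is 25 mm with the gripper shut. They stand clear behind the bar. Now I'll lower and push.

```bash
python3 - <<'E'
from h import *
from workcell import r
p=np.array(r.read_state()["eef_pos"]);H=np.load("H.npy")
print("down",r.move_straight([p[0],p[1],.143],speed=.05,max_force=4))
p=np.array(r.read_state()["eef_pos"])
for k in range(3):
    q=np.array(r.read_state()["eef_pos"]);goal=p-XB*.135
    hit=r.move_straight([*goal[:2],.143],speed=.025,max_force=4.5)
    s=r.read_state();e=np.array(s["eef_pos"])
    print(hit,s["time_s"],e.round(4),"moved",((p-e)@XB).round(4),np.round(s["contact_force"],2))
    if (p-e)@XB>.05 or not hit: break
E
```

```text
down False
True 6.8833 [ 0.4573 -0.1571  0.1431] moved 0.0793 [0.41 0.1  1.13]
```

```bash
python3 - <<'E'
from h import *
import cv2
from workcell import r
p=np.array(r.read_state()["eef_pos"])
# second, short push confirms the rigid stop
hit=r.move_straight(p-XB*.012,speed=.01,max_force=4)
s=r.read_state();e=np.array(s["eef_pos"]);print(hit,s["time_s"],"extra",((p-e)@XB).round(4),np.round(s["contact_force"],2))
b=e+XB*.015;r.move_straight(b,speed=.06);r.move_straight([b[0],b[1],.24],speed=.15)
W=[.3779,-.3481]
r.reach([*W,.2],Q)
s=r.read_state();print(s["time_s"],s["eef_pos"])
im=[optics.get_image(n)[0] for n in("top","side")]
A=cv2.resize(im[0][150:320,265:385],(424,600));B=cv2.resize(im[1][210:320,245:380-61],(370,550));B=cv2.copyMakeBorder(B,0,50,0,0,cv2.BORDER_CONSTANT)
cv2.imwrite("pics/b.png",np.hstack([A,B])[:,:,::-1])
E
```

```text
True 7.25 extra -0.0 [ 0.89 -0.8   0.66]
9.3083 [ 0.37822355 -0.34735188  0.19973183]
```

View pics/b.png

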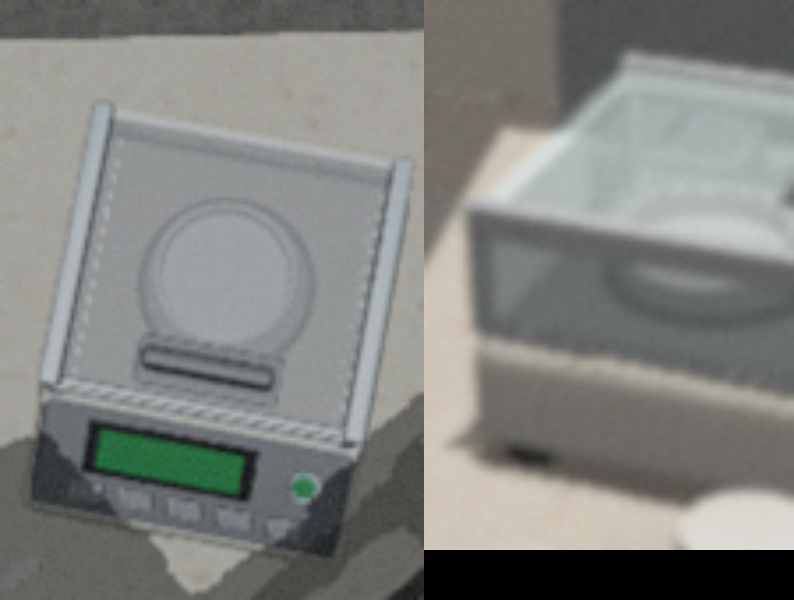

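The picture shows the lid shut: the bar is up at the front (~(205,367) in the crop) and the pane reaches the rear wall. The dish is still centred on the pan. Next is the tare sensor.

```bash
python3 - <<'E'
from h import *
from workcell import r
W=[.3779,-.3481]
print(r.move_straight([*W,.087],speed=.12,max_force=8))
s=r.read_state();print(s["time_s"],s["eef_pos"],s["joint_positions"])
r.hold(2.7)
s=r.read_state();print(s["time_s"],s["eef_pos"])
r.move_straight([*W,.2],speed=.12)
import cv2
p=optics.get_image("side")[0];t=optics.get_image("top")[0]
cv2.imwrite("pics/c.png",np.hstack([p[200:480,200:600],t[140:420,180:500]])[:,:,::-1])
E
```

```text
False
10.5 [ 0.37827689 -0.34840508  0.08764402] [-8.93439420e-01  5.23904836e-01  1.76610442e+00  3.49096133e-05
  8.50247825e-01  8.91869509e-01]
13.2 [ 0.37790229 -0.3480894   0.086989  ]
```

View pics/c.png

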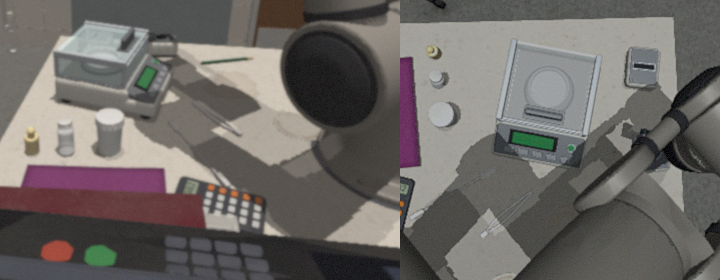

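The lid is shut, the vial, weight and pot stand where they were, and the arm is clear of everything.

```bash
python3 -c "
from workcell import r
print(r.finish_job())"
```

```text
the job is handed in; nothing more can be done
None
```

I pushed the lid against its stop with the dish still centred, held the fingertips about 22 mm above the tare window for 2.7 s without touching it, and handed in the job; the hand-in call returned no verdict.

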